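Unlock the medicine drawer and turn the dose cassettes over

TASK

Take the red key from its stand, push it fully home in the lock on top of the white cabinet, turn it anticlockwise to its stop so that the drawer springs out, and leave the key in the lock, turned. Then turn over every dose cassette from the drawer and lay it flat inside the stainless tray, purple windowed face up, none on top of another. Do not shift the amber bottle, the egg-shaped pot or the tablet splitter.

Things in the scene. Friction and masses are not known exactly. Their poses are not given: they have to be found in the camera images.
- key_bow (a point): Key with a red bow, standing blade-down in a wooden stand. This point is the centre of the bow, a plate 32 (x) x 10 (y) x 32 (z) mm: x along the bow's and blade's width, y across their thickness, z up. Under the bow is a steel collar 24 x 14 x 6 mm whose underside (the shoulder) is 22 mm below this point; below it the blade, 14 (x) x 6 (y) mm, rounded tip, 24 mm long, so the tip is 46 mm below this point. 45 g. Either way round fits the lock
- key_stand: Fixed wooden block 70 (x) x 60 (y) x 36 mm high with a slot in the middle of its top in which the key stands, its shoulder on the block's top. Origin: centre of its underside
- keyway (a point): Centre of the mouth of the key slot, on the face of the brass lock plug let flush into the top of the cabinet, 80 mm above the bench. z up; x along the slot's length; the frame turns with the plug. Slot 16.5 (x) x 8.5 (y) mm and 30 mm deep; a key that is fully home rests with its shoulder on the face
- lock_plug (a joint): Angle of the lock plug, rad: 0 to 1.4, growing anticlockwise seen from above; it starts between 0 and 0.25. Friction about 0.1 N m; stays where it is left. A hidden bolt under it frees the drawer at about 1.0 rad; the stop is at 1.4
- cabinet: Fixed white medicine cabinet 160 (x, depth) x 250 (y, width) x 80 mm high. Origin: middle of its lower front edge at bench height; the body extends to +x, the drawer comes out to -x. The lock is 75 mm behind the front, mid-width
- drawer (a joint): How far the drawer is out, m: 0 shut, 0.15 fully out. When freed, a spring (about 4 N) pushes it out by itself in a few seconds
- drawer_mid (a point): Middle of the drawer's floor, 12 mm above the bench, moving with it; x, y along the cabinet's. Floor 113 (x) x 234 (y) mm, with rims rising 5 mm above the floor all round (the front one 8 mm thick, the others 4 mm). When the drawer is out its back rim stands 37 mm in front of the cabinet's front
- tray_floor (a point): Centre of the floor of a fixed shallow stainless tray, 170 (x) x 280 (y) mm outside, wall 3 mm, floor 3 mm above the bench, rim 4 mm above the floor
- cassette1_mid (a point): Dose cassette 1, a flat rigid box 64 (x) x 44 (y) x 16 (z) mm, 50 g; this point is its centre. +z side plain white, -z side purple with six pale round windows. Starts in the drawer white side up (z up), long side (x) roughly along the drawer's x. It can stand by itself on a 44 x 16 end. May be absent
- cassette2_mid (a point): Dose cassette 2, a flat rigid box 64 (x) x 44 (y) x 16 (z) mm, 50 g; this point is its centre. +z side plain white, -z side purple with six pale round windows. Starts in the drawer white side up (z up), long side (x) roughly along the drawer's x. It can stand by itself on a 44 x 16 end. May be absent
- cassette3_mid (a point): Dose cassette 3, a flat rigid box 64 (x) x 44 (y) x 16 (z) mm, 50 g; this point is its centre. +z side plain white, -z side purple with six pale round windows. Starts in the drawer white side up (z up), long side (x) roughly along the drawer's x. It can stand by itself on a 44 x 16 end. May be absent
- amber_bottle_mid (a point): Bystander: amber bottle, 48 mm diameter, 90 mm high; its centre
- egg_pot_mid (a point): Bystander: white ceramic egg-shaped pill pot, 62 mm diameter, 68 mm high; its centre
- tablet_splitter_mid (a point): Bystander: clear tablet splitter 60 (x) x 90 (y) x 28 mm; its centre
- cassette1: The same cassette 1: origin at the middle of its white-up underside, 8 mm below its centre along its z
- cassette2: The same cassette 2: origin at the middle of its white-up underside, 8 mm below its centre along its z
- cassette3: The same cassette 3: origin at the middle of its white-up underside, 8 mm below its centre along its z

How it is judged:
On the way, in this order (a step that is already met when the one before it is completed fails the run):
1. the key is fully home in the lock, its shoulder within 3.5 mm of the lock's face (z of key_bow in the frame of keyway between 0.015 and 0.0255 m and horizontal distance between key_bow and keyway below 0.005 m and angle between key_bow's own z axis and vertical below 0.15 rad), for 0.2 s.
2. the key, still home, has turned the lock past 1.15 rad (all of step 1 and value of joint lock_plug above 1.15 rad), for 0.2 s.
At the end, for the whole second after the job is handed in: The key is home in the lock (shoulder within 3.5 mm of the face), the lock turned past 1.15 rad and the drawer out by more than 130 mm; every cassette present lies at rest flat (within 8 degrees) in the tray, purple face up, its centre inside the tray and directly on its floor (all of step 2 and value of joint drawer above 0.13 m and angle between each of cassette1_mid, cassette2_mid, cassette3_mid's own z axis and vertical above 3 rad and x of cassette1_mid in the frame of tray_floor between -0.08 and 0.08 m and y of cassette1_mid in the frame of tray_floor between -0.135 and 0.135 m and z of cassette1_mid in the frame of tray_floor between 0.003 and 0.014 m and linear speed of each of cassette1, cassette2, cassette3 below 0.02 m/s and x of cassette2_mid in the frame of tray_floor between -0.08 and 0.08 m and y of cassette2_mid in the frame of tray_floor between -0.135 and 0.135 m and z of cassette2_mid in the frame of tray_floor between 0.003 and 0.014 m and x of cassette3_mid in the frame of tray_floor between -0.08 and 0.08 m and y of cassette3_mid in the frame of tray_floor between -0.135 and 0.135 m and z of cassette3_mid in the frame of tray_floor between 0.003 and 0.014 m); the robot touches nothing.
It fails at once if the amber bottle is shifted by more than 30 mm (distance of amber_bottle_mid from where it was at the start of the episode above 0.03 m).
It fails at once if the egg pot is shifted by more than 30 mm (distance of egg_pot_mid from where it was at the start of the episode above 0.03 m).
It fails at once if the tablet splitter is shifted by more than 30 mm (distance of tablet_splitter_mid from where it was at the start of the episode above 0.03 m).
Of cassette1, cassette2, cassette3 only 2 to 3 are there at a start; the rules pass over those that are not, and their reading is None.
At some moment in a run one of cassette1, cassette2, cassette3 may be knocked a few centimetres aside while the robot is not near it.
It also fails if it takes over 210 s, if anything falls off the work surface, if the arm or the gripper's body presses on something with over 40 N, if the wrist force passes 120 N, or if a joint passes its speed limit or range.

ROBOT

A 7-joint arm with a two-finger parallel gripper is mounted at the origin on the work surface. World frame = base frame: x ahead of the robot, y to its left, z up, the work surface at z = 0. Lengths are in m, angles in rad, forces in N, time in s.
With the tool pointing down it reaches from about 0.425 to 0.925 m from the base axis. Payload 6.8 kg.
Tool frame: the origin (TCP) lies at the very end of the fingers, on their centre line; the grasp point (between the pads) lies 19 mm behind it; z points along the fingers, y is the line along which they close (so a half turn about z gives the same grasp; the last joint's range is limited). The gripper opens to 85 mm and grips with 20 to 120 N. Pads are 22 mm wide; open, the fingers measure 114 mm over their backs; the gripper's body (76 mm by 85 mm) begins 54 mm behind the grasp point. The pads swing forward as they close: fully open they stand 13 mm farther back than shut.
Start: joints at [-1.385, 0.477, 0.022, 1.555, -0.011, 1.109, -0.083], TCP at [0.195, 0.646, 0.231] pointing down, gripper open.
Joint ranges: [-2.96, 2.96], [-0.34, 2.1], [-1.41, 1.46], [0.24, 2.44], [-1.37, 4.51], [0.17, 1.92], [-2.96, 2.96]. Speed limits (rad/s): [2.39, 2.39, 3.14, 3.14, 3.14, 3.14, 3.14].

INTERFACE

Orientations are given as a unit quaternion [w, x, y, z].
In Python, from station import bot gives the robot as it stands.
- The arm moves only by the tool jog_arm, never from a script. Its argument "motion" is a list of rows, each a list of 7 numbers: the turn, a rotation vector about the tool's x, y, z in rad, then the shift along the tool's x, y, z in mm, then the finger opening in mm, from 0 to 85.4. A call has 1 to 10 rows; each row is the pose to reach, as a shift and turn from the pose commanded when the call began, along the tool's axes at that moment; what a row does not reach only later rows make up. A row lasts 1/8 s, in which the tool goes at most 62.5 mm and 10.7 degrees, less where a joint would pass 70% of its speed; a pose out of reach is approached as far as the arm can. A call with a gripper value outside its range is refused whole. The fingers move at their own pace and stop on an object; "grip_force" is the grip in N (left out, the last holds). Time passes only in rows, so rows that repeat a pose let the fingers close. It gives the time, the measured TCP pose, the force, the opening and the grip force at its end, in the units of the state.
- bot.get_obs(): the state, without advancing time (a new reading comes with each control period).
- bot.read_camera(name): name is "scene" or "top" or "wrist"; returns a dict with "pixels" (400x640x3 uint8, red, green, blue), "camera_matrix" (3x3 intrinsics, pixels), "T" (4x4, takes a point from camera to world coordinates); the wrist camera has in their place "tool_from_camera" (4x4, takes a point from camera to tool coordinates, whose origin is the TCP and whose axes are the flange's). Camera axes: x right, y down, z forward; pixel columns grow to the right and rows downward; lengths in m; the calibration is good to about 2 mm. A picture is of the moment at which its call begins: read the wrist's pose just before it. There is no depth.
- bot.hand_in(): hands the job in; it is judged then, once.
Trained networks look in a picture, given as the dict that the camera call returned (one of the last four; its "shot" number tells which), for a name from the list of things; names that differ only in an ending like _2 or _b are one class to them, and where a whole thing is asked for, a point or a joint stands for the part that bears it (a point fixed in the world has none). Each returns a list of dicts, best first, with "score" (0 to 1); they miss things now and then, are a little off and sometimes report something else, mostly with a low value. They report only what shows in the picture. A call takes as long as a camera call.
- bot.spot_in(thing, picture): "xy" ([column, row] in pixels, amid what is visible of it).
- bot.tip_of(thing, picture): "xy" ([column, row] in pixels: a listed point, or the origin of a listed thing).
The state is a dict: "t": time; "q": joint angles; "joint_vel": joint speeds; "joint_torque": joint torques, N m; "eef_pos": TCP position; "tool_rot": TCP orientation; "contact_force": force on the tool from outside, world axes, zero at the start; "torque": the same for the moment, N m; "gripper_width": opening from 0.0 (shut) to 1.0 (fully open); "grasp_force": force on a finger pad.
Only numpy, scipy, OpenCV 4.12 (cv2) and the standard library are available. Lean on these libraries where they do the work, as an engineer would, in place of code of your own. Each camera call takes 0.05 s, during which the arm holds its last target. There are 200 camera calls.

## Working session

There is one attempt and no reset: what is moved stays moved. The work goes in short steps, Python scripts to look and compute and a tool call to move; the robot and the scene stay as the last step left them, time stands still between calls to the robot, and variables do not carry over. Pictures are saved under pics/ and viewed, at most 17 in all, crops included, and the job is handed in when it is done.

Besides the shell and the picture viewer there is one more tool, called after "Emit:" as name([rows], argument=value, ...), one row to a line, values as JSON. jog_arm: Moves the arm, as the interface text tells. Its arguments: {"type":"object","properties":{"motion":{"type":"array"},"grip_force":{"type":"number"}},"required":["motion"]}

```bash
mkdir -p pics
cat > h.py <<'E'
import numpy as np, cv2
from station import bot
from scipy.spatial.transform import Rotation as R
def obs():
    o=bot.get_obs(); q=o['tool_rot']; return o,R.from_quat([q[1],q[2],q[3],q[0]]),np.array(o['eef_pos'])
def cam(name,save=None):
    o,r,p=obs(); c=bot.read_camera(name)
    if name=='wrist':
        T=np.eye(4);T[:3,:3]=r.as_matrix();T[:3,3]=p; c['TW']=T@np.array(c['tool_from_camera'])
    else: c['TW']=np.array(c['T'])
    if save: cv2.imwrite('pics/'+save,cv2.cvtColor(np.array(c['pixels']),cv2.COLOR_RGB2BGR))
    return c
def w(c,xy,z):
    d=c['TW'][:3,:3]@np.linalg.inv(np.array(c['camera_matrix']))@np.array([xy[0],xy[1],1.]);o=c['TW'][:3,3]
    return o+d*(z-o[2])/d[2]
def px(c,P):
    q=np.linalg.inv(c['TW'])@np.append(P,1);q=np.array(c['camera_matrix'])@q[:3];return q[:2]/q[2]
def raw(c): return c
def find(c,n,z,f='tip_of',k=2):
    cc={a:b for a,b in c.items() if a!='TW'}
    for d in getattr(bot,f)(n,cc)[:k]: print(n,f,np.round(d['xy'],1),round(d['score'],2),np.round(w(c,d['xy'],z),4))
def go(P,yaw=None,Rt=None):
    "delta in tool axes (rotvec, mm)"
    o,r,p=obs()
    if Rt is None: Rt=r if yaw is None else down(yaw)
    print('dturn',np.round((r.inv()*Rt).as_rotvec(),3),'dmm',np.round(r.inv().apply(np.array(P)-p)*1000,1))
def down(yaw): # tool z down, tool y axis at angle yaw (world)
    y=np.array([np.cos(yaw),np.sin(yaw),0]);z=np.array([0,0,-1.]);return R.from_matrix(np.c_[np.cross(y,z),y,z])
E
python3 - <<'E'
from h import *
o,r,p=obs(); print(o['t'],p,r.as_matrix().round(3))
for n in ['top','scene']:
    c=cam(n,n+'0.png'); print(n,c['TW'].round(3))
    for t,z in [('key_bow',.058),('key_stand',0),('keyway',.08),('cabinet',0),('tray_floor',.003),('drawer_mid',.012),('amber_bottle_mid',.045),('egg_pot_mid',.034),('tablet_splitter_mid',.014)]: find(c,t,z,k=1)
E
```

```text
0.0 [0.1953449  0.64549686 0.2303153 ] [[-0.957  0.29  -0.   ]
 [ 0.29   0.957 -0.002]
 [-0.    -0.002 -1.   ]]
top [[-0.014 -0.982  0.188  0.38 ]
 [-1.     0.012 -0.008 -0.032]
 [ 0.005 -0.188 -0.982  1.093]
 [ 0.     0.     0.     1.   ]]
key_bow tip_of [253.7 169.6] 0.47 [0.6622 0.1372 0.058 ]
key_stand tip_of [260.5 175.1] 0.59 [0.6619 0.1274 0.    ]
keyway tip_of [367.7 164. ] 0.45 [ 0.6676 -0.1628  0.08  ]
cabinet tip_of [360.3 197.7] 0.76 [ 0.5941 -0.1492  0.    ]
tray_floor tip_of [228.9 236.5] 0.6 [0.4912 0.2098 0.003 ]
amber_bottle_mid tip_of [159.6 183.2] 0.57 [0.6314 0.3889 0.045 ]
egg_pot_mid tip_of [456.6 265. ] 0.84 [ 0.4061 -0.3902  0.034 ]
tablet_splitter_mid tip_of [221.4 140.2] 0.73 [0.7604 0.2362 0.014 ]
scene [[ 0.538  0.639 -0.55   1.206]
 [ 0.843 -0.416  0.342 -0.392]
 [-0.01  -0.647 -0.762  0.894]
 [ 0.     0.     0.     1.   ]]
key_bow tip_of [380.2 190.7] 0.56 [0.6593 0.1326 0.058 ]
key_stand tip_of [377.7 200.6] 0.58 [ 0.6477  0.1397 -0.    ]
keyway tip_of [293.5 238. ] 0.41 [ 0.681  -0.1521  0.08  ]
cabinet tip_of [277.4 234.4] 0.57 [ 0.5956 -0.159   0.    ]
amber_bottle_mid tip_of [440.4 151.2] 0.87 [0.623  0.3919 0.045 ]
egg_pot_mid tip_of [164.2 216.1] 0.82 [ 0.3994 -0.3953  0.034 ]
tablet_splitter_mid tip_of [435.6 207.5] 0.9 [0.7641 0.2507 0.014 ]
```

View pics/top0.png

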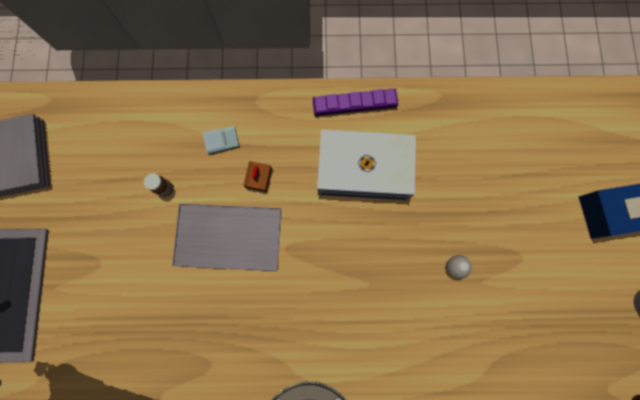

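View pics/scene0.png

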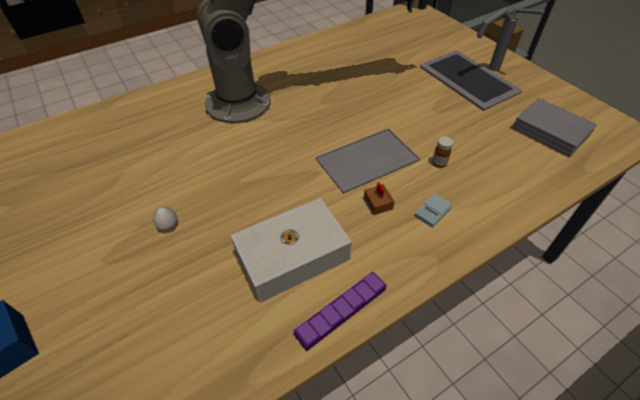

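The top view shows the red key at (256,173) on its stand, the tray at (228,237) and the lock at (367,163) on the cabinet. The bottle is at (158,185), the splitter at (221,140) and the egg pot at (458,267). I'll approach the key.

Run:
```python
from h import *
c=cam('wrist'); print(np.array(c['tool_from_camera']).round(3)); print(np.array(c['camera_matrix']).round(1))
go([.61,.13,.26],yaw=np.pi/2)
```

```text
[[ 0.001 -0.954 -0.3    0.075]
 [ 1.     0.001  0.001  0.   ]
 [-0.    -0.3    0.954 -0.141]
 [ 0.     0.     0.     1.   ]]
[[290.5   0.  315.4]
 [  0.  290.5 198.5]
 [  0.    0.    1. ]]
dturn [ 0.    -0.    -0.294] dmm [-546.2 -373.9  -28.7]
```

Emit:
jog_arm([
  [0,0,-0.294,-546,-374,-29,60],
  [0,0,-0.294,-546,-374,-29,60],
  [0,0,-0.294,-546,-374,-29,60],
  [0,0,-0.294,-546,-374,-29,60],
  [0,0,-0.294,-546,-374,-29,60],
  [0,0,-0.294,-546,-374,-29,60],
  [0,0,-0.294,-546,-374,-29,60],
  [0,0,-0.294,-546,-374,-29,60],
  [0,0,-0.294,-546,-374,-29,60],
  [0,0,-0.294,-546,-374,-29,60],
])

```text
t: 2.3
eef_pos: [0.5875, 0.1576, 0.2591]
tool_rot: [0.0, -0.0, 1.0, 0.0]
contact_force: [1.1, -0.2, 0.4]
gripper_width: 0.701
grasp_force: 0.0
```

Run:
```python
from h import *
c=cam('wrist','k1.png'); o,r,p=obs(); print(p,o['q'])
find(c,'key_bow',.058);find(c,'key_bow',.058,'spot_in');find(c,'key_stand',0)
```

```text
[0.59266957 0.14753178 0.25970364] [-0.51462868  0.34640157  0.21404195  1.6988639  -0.07393834  1.1013809
  1.28059034]
key_bow tip_of [298.3 223.9] 0.52 [0.6538 0.1361 0.058 ]
key_bow spot_in [299.5 222.9] 0.75 [0.6525 0.1376 0.058 ]
key_bow spot_in [ 88.6 235.4] 0.23 [ 0.6701 -0.1337  0.058 ]
key_stand tip_of [494.7 201.8] 0.53 [0.6429 0.4178 0.    ]
```

View pics/k1.png

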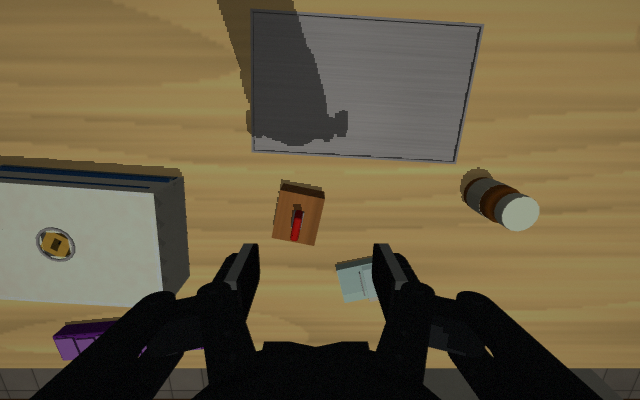

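The red bow is at about (297,222), nearly along image-vertical, and the stand is turned about 10°. The lock is at (56,244). I need the opposite gripper half-turn so that joint 7 has range left for the key turn.

Emit:
jog_arm([
  [0,0,0.165,-30,0,0,60],
  [0,0,0.33,-60,0,0,60],
  [0,0,0.495,-60,0,0,60],
  [0,0,0.66,-60,0,0,60],
  [0,0,0.825,-60,0,0,60],
  [0,0,0.99,-60,0,0,60],
  [0,0,1.155,-60,0,0,60],
  [0,0,1.32,-60,0,0,60],
  [0,0,1.485,-60,0,0,60],
  [0,0,1.65,-60,0,0,60],
])

```text
t: 3.75
eef_pos: [0.6452, 0.1617, 0.2583]
tool_rot: [-0.001, 0.735, 0.678, 0.0]
contact_force: [-0.1, -0.5, -0.7]
gripper_width: 0.705
grasp_force: 0.0
```

Emit:
jog_arm([
  [0,0,0.165,0,0,0,60],
  [0,0,0.33,0,0,0,60],
  [0,0,0.495,0,0,0,60],
  [0,0,0.66,0,0,0,60],
  [0,0,0.825,0,0,0,60],
  [0,0,0.99,0,0,0,60],
  [0,0,1.155,0,0,0,60],
  [0,0,1.32,0,0,0,60],
  [0,0,1.485,0,0,0,60],
  [0,0,1.65,0,0,0,60],
])

```text
t: 5.0
eef_pos: [0.6453, 0.1618, 0.2581]
tool_rot: [-0.001, 0.997, -0.08, -0.001]
contact_force: [0.1, 0.2, -0.1]
gripper_width: 0.703
grasp_force: 0.0
```

```bash
cat >> h.py <<'E'
def mask(c,f,lo=30):
    h=cv2.cvtColor(np.array(c['pixels']),cv2.COLOR_RGB2HSV).astype(int); m=f(h[...,0],h[...,1],h[...,2]).astype(np.uint8)
    n,l,s,ce=cv2.connectedComponentsWithStats(m); return [(l==i,s[i],ce[i]) for i in range(1,n) if s[i][4]>=lo]
red=lambda h,s,v:((h<5)|(h>174))&(s>170)&(v>70)
def rect(m,c,z):
    ys,xs=np.nonzero(m); P=np.array([w(c,(x,y),z)[:2]*1000 for x,y in zip(xs,ys)],np.float32)
    (ce,sz,a)=cv2.minAreaRect(P); b=cv2.boxPoints((ce,sz,a)); e=b[1]-b[0];f=b[2]-b[1]; L=e if np.hypot(*e)>np.hypot(*f) else f
    return np.round(ce,1),np.round(sz,1),round(float(np.arctan2(L[1],L[0])),3)
E
python3 - <<'E'
from h import *
c=cam('wrist','k2.png'); o,r,p=obs(); print(p,o['q'][6],r.as_matrix().round(2)[:,1])
find(c,'key_bow',.058)
for m,s,ce in mask(c,red,15): print(s,ce,rect(m,c,.058),rect(m,c,.074))
E
```

```text
[0.64526513 0.16198209 0.2579055 ] -1.6275787246132212 [-0.17 -0.99 -0.  ]
key_bow tip_of [339.6 161.3] 0.91 [0.6575 0.1312 0.058 ]
[335 152   9  27 212] [338.99528302 164.82075472] (array([653. , 132.5]), array([ 9.5, 31.2]), -0.159) (array([656.2, 133.3]), array([ 9.1, 29.8]), -0.159)
```

View pics/k2.png

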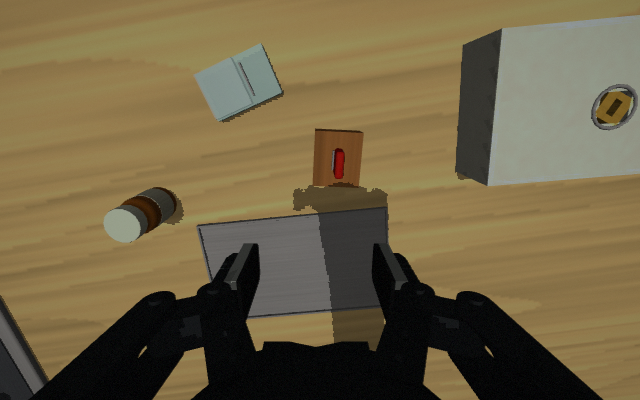

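Run:
```python
from h import *
go([.656,.133,.105],yaw=-.159-np.pi/2)
```

```text
dturn [-0.     0.002  0.003] dmm [ 15.2  26.7 152.9]
```

Emit:
jog_arm([
  [0,0,0,15,26.7,50,50],
  [0,0,0,15,26.7,100,50],
  [0,0,0,15,26.7,153,50],
  [0,0,0,15,26.7,153,50],
  [0,0,0,15,26.7,153,50],
  [0,0,0,15,26.7,153,50],
])

```text
t: 5.85
eef_pos: [0.6586, 0.1308, 0.1084]
tool_rot: [-0.001, 0.997, -0.078, 0.002]
contact_force: [-0.7, -0.7, -0.3]
gripper_width: 0.583
grasp_force: 0.0
```

Run:
```python
from h import *
c=cam('wrist','k3.png'); o,r,p=obs(); print(p)
find(c,'key_bow',.058)
for m,s,ce in mask(c,red,40): print(s,ce,rect(m,c,.058),rect(m,c,.074))
go([.656,.133,.045],yaw=-.159-np.pi/2)
```

```text
[0.65835785 0.13075491 0.10813331]
key_bow tip_of [315.6 225.4] 0.57 [0.6567 0.1311 0.058 ]
[307 212  14  42 335] [312.92835821 230.38507463] (array([651.1, 133.5]), array([ 9.2, 32. ]), -0.165) (array([658.1, 132.3]), array([ 8.4, 29.3]), -0.165)
dturn [-0.002 -0.003  0.001] dmm [-2.6 -1.8 62.7]
```

View pics/k3.png

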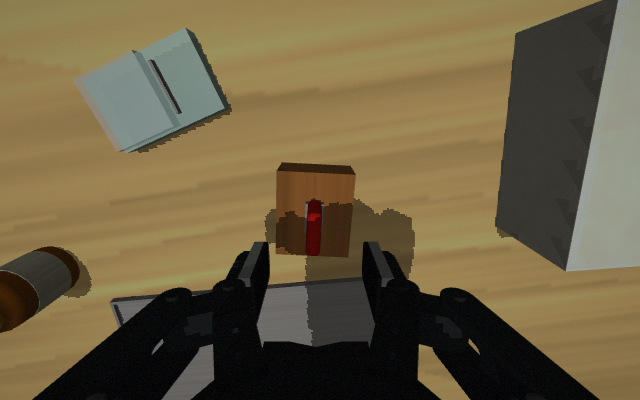

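The bow at (314,228) is centred between the fingers, so I'm descending and gripping.

Emit:
jog_arm([
  [0,0,0,-1.5,-1,30,40],
  [0,0,0,-1.5,-1,55,40],
  [0,0,0,-1.5,-1,63,40],
  [0,0,0,-1.5,-1,63,40],
  [0,0,0,-1.5,-1,63,20],
  [0,0,0,-1.5,-1,63,14],
  [0,0,0,-1.5,-1,63,8],
  [0,0,0,-1.5,-1,63,5],
  [0,0,0,-1.5,-1,63,5],
  [0,0,0,-1.5,-1,63,5],
], grip_force=40)

```text
t: 7.2
eef_pos: [0.6562, 0.1318, 0.0435]
tool_rot: [-0.0, 0.997, -0.079, 0.001]
contact_force: [-1.2, -0.0, 5.6]
gripper_width: 0.111
grasp_force: 39.6
```

Emit:
jog_arm([
  [0,0,0,0,0,0,5],
  [0,0,0,0,0,0,5],
  [0,0,0,0,0,0,5],
  [0,0,0,0,0,0,5],
])

```text
t: 7.7
eef_pos: [0.6562, 0.1318, 0.0435]
tool_rot: [-0.0, 0.997, -0.079, 0.001]
contact_force: [-1.2, -0.2, 5.8]
gripper_width: 0.115
grasp_force: 39.6
```

Emit:
jog_arm([
  [0,0,0,0,0,-20,5],
  [0,0,0,0,0,-60,5],
  [0,0,0,0,0,-110,5],
  [0,0,0,0,0,-155,5],
  [0,0,0,0,0,-155,5],
], grip_force=60)

```text
t: 8.32
eef_pos: [0.6577, 0.131, 0.2026]
tool_rot: [-0.001, 0.997, -0.079, 0.003]
contact_force: [0.7, -0.7, -0.7]
gripper_width: 0.109
grasp_force: 60.4
```

Run:
```python
from h import *
go([.655,-.16,.2])
```

```text
dturn [0. 0. 0.] dmm [ 43.4 287.7   2.1]
```

Emit:
jog_arm([
  [0,0,0,7,48,0,5],
  [0,0,0,15,100,0,5],
  [0,0,0,22,150,0,5],
  [0,0,0,30,200,0,5],
  [0,0,0,37,250,0,5],
  [0,0,0,43,288,0,5],
  [0,0,0,43,288,0,5],
  [0,0,0,43,288,0,5],
])

```text
t: 9.32
eef_pos: [0.6523, -0.1586, 0.197]
tool_rot: [-0.001, 0.997, -0.079, -0.001]
contact_force: [0.4, -0.7, 0.5]
gripper_width: 0.105
grasp_force: 60.4
```

Run:
```python
from h import *
c=cam('wrist','l1.png'); o,r,p=obs(); print(p,o['q'][6])
find(c,'keyway',.08);find(c,'key_bow',p[2]+.0145);find(c,'cabinet',0,k=1)
cv2.imwrite('pics/l1c.png',cv2.resize(cv2.cvtColor(np.array(c['pixels']),cv2.COLOR_RGB2BGR)[100:300,220:420],(800,600)[:1]*2 if 0 else (600,600),interpolation=cv2.INTER_CUBIC))
```

```text
[ 0.65267749 -0.15770698  0.19698002] -1.1134713330135808
keyway tip_of [314.1 175.9] 0.75 [ 0.6708 -0.1601  0.08  ]
key_bow tip_of [316.2 271.8] 0.88 [ 0.6525 -0.159   0.2115]
cabinet tip_of [318.3 215.4] 0.96 [ 0.6022 -0.154   0.    ]
```

View pics/l1c.png

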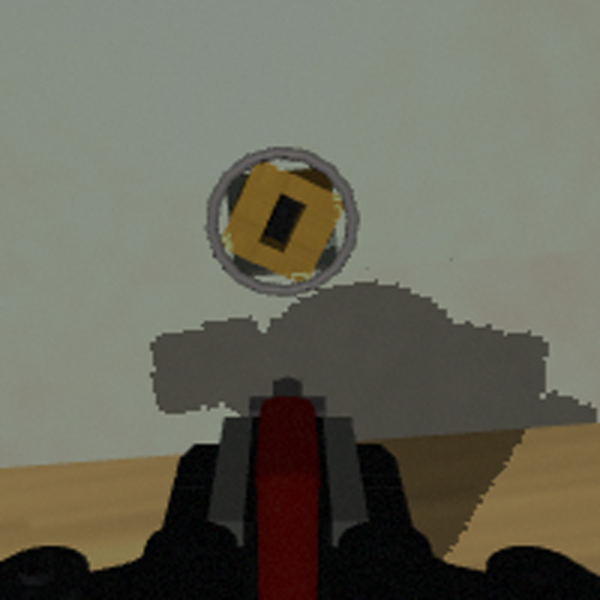

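The lock slot sits at crop (283,222), which is pixel (314,174). It is turned about 25° from image-vertical, and the key is held straight.

Run:
```python
from h import *
c=cam('wrist'); o,r,p=obs(); print(p)
br=lambda h,s,v:(h>12)&(h<30)&(s>130)&(v>90)
for m,s,ce in mask(c,br,200):
    if abs(ce[0]-314)<20 and abs(ce[1]-174)<20:
        print('plug',s,rect(m,c,.08))
        g=np.array(c['pixels']).astype(int).sum(2); x0,y0=314,174
        b=np.zeros_like(g,np.uint8); b[y0-14:y0+15,x0-12:x0+13]=(g[y0-14:y0+15,x0-12:x0+13]<130)
        n,l,st,cc=cv2.connectedComponentsWithStats(b); i=l[y0,x0]; print(st[i],cc[i],rect(l==i,c,.08))
P=[w(c,(220+x/3,100+y/3),.08)*1000 for x,y in [(260,240),(283,250),(306,205),(278,193)]]; P=np.array(P)[:,:2]; print(P.round(1),P.mean(0), np.arctan2(*(P[3]-P[0])[::-1]),np.arctan2(*(P[2]-P[1])[::-1]))
P=np.array([w(c,(220+x/3,100+y/3),.08)*1000 for x,y in [(262,163),(343,195),(310,275),(228,240)]])[:,:2]
print(P.round(1),P.mean(0),[np.arctan2(*(P[i]-P[j])[::-1]).round(3) for i,j in[(0,3),(1,2),(0,1),(3,2)]])
ys=np.array([w(c,(220+x/3,100+y/3),.08)*1000 for x,y in [(208,222),(358,222),(283,147),(283,295)]])[:,:2];print('ring',ys.round(1))
```

```text
[ 0.65296808 -0.15792036  0.1974372 ]
plug [295 155  38  38 797] (array([ 672.6, -160. ]), array([29.6, 29.6]), -0.588)
[308 165  15  19 155] [314.63870968 174.27741935] (array([ 672.6, -159.8]), array([ 7.8, 16.1]), -0.607)
[[ 668.7 -151.9]
 [ 664.5 -158.4]
 [ 677.2 -167.4]
 [ 682.1 -159.6]] [ 673.12895324 -159.30767184] -0.5193522929091327 -0.6157142881828005
[[ 691.7 -156.3]
 [ 678.5 -178.8]
 [ 655.4 -165.3]
 [ 670.2 -142.3]] [ 673.94837213 -160.68094657] [np.float64(-0.577), np.float64(-0.525), np.float64(1.039), np.float64(1.0)]
ring [[ 676.6 -137.3]
 [ 669.6 -182.1]
 [ 695.4 -163.2]
 [ 650.3 -156.1]]
```

Run:
```python
from h import *
go([.6726,-.1598,.135],yaw=-.595-np.pi/2)
```

```text
dturn [-0.     0.001  0.439] dmm [19.7 -1.2 62.4]
```

Emit:
jog_arm([
  [0,0,0.15,10,-1,20,5],
  [0,0,0.3,19.7,-1.2,40,5],
  [0,0,0.439,19.7,-1.2,62,5],
  [0,0,0.439,19.7,-1.2,62,5],
  [0,0,0.439,19.7,-1.2,62,5],
  [0,0,0.439,19.7,-1.2,62,5],
])

```text
t: 10.32
eef_pos: [0.6729, -0.1616, 0.137]
tool_rot: [-0.0, 0.956, -0.293, 0.001]
contact_force: [0.4, 0.2, 0.7]
gripper_width: 0.107
grasp_force: 60.4
```

Run:
```python
from h import *
c=cam('wrist','l2.png'); o,r,p=obs(); print(p,o['contact_force'])
find(c,'keyway',.08);find(c,'key_bow',p[2]+.0145)
for m,s,ce in mask(c,red,100): print(s,rect(m,c,p[2]+.0305),rect(m,c,p[2]+.0145))
cv2.imwrite('pics/l2c.png',cv2.resize(cv2.cvtColor(np.array(c['pixels']),cv2.COLOR_RGB2BGR)[150:300,240:390],(600,600),interpolation=cv2.INTER_CUBIC))
s=r.as_matrix()
tip=p+[0,0,-.0315]
print('tip px',px(c,tip),'slot px',px(c,[.6726,-.1598,.08]),'bowtop',px(c,p+[0,0,.0305]))
```

```text
[ 0.67281033 -0.16160343  0.13687026] [-0.4971609  0.4716725 -0.908064 ]
keyway tip_of [314.9 218.3] 0.86 [ 0.674  -0.1611  0.08  ]
key_bow tip_of [317.7 271.1] 0.72 [ 0.6729 -0.1623  0.1514]
tip px [316.46587527 233.59707028] slot px [314.51437451 220.76653557] bowtop [316.74708743 291.32482194]
```

View pics/l2c.png

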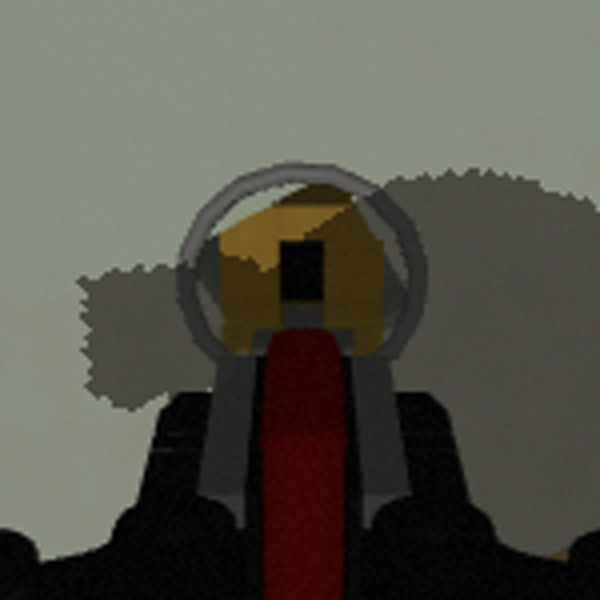

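Run:
```python
from h import *
c=cam('wrist'); o,r,p=obs(); print(p)
def tx(col,row,z): return (r.inv().apply(w(c,(240+col/4,150+row/4),z)-p)*1000).round(1)
print('slot far edge',tx(302,240,.08),'slot L/R',tx(281,270,.08),tx(324,270,.08))
print('bowtop far',tx(304,328,p[2]+.0305),'bow lower far (z=-1.5+)',tx(304,328,p[2]+.0))
print('bow L/R top',tx(264,440,p[2]+.0305),tx(346,440,p[2]+.0305))
print('collar far top z-1.5',tx(303,330,p[2]-.0015),'blade bottom',tx(303,305,p[2]-.0315),tx(286,310,p[2]-.0315),tx(320,310,p[2]-.0315))
```

```text
[ 0.67257073 -0.16150337  0.13631321]
slot far edge [ 7.3 -0.6 56.3] slot L/R [ 1.5 -4.4 56.3] [ 1.5  3.4 56.3]
bowtop far [ 28.6  -0.4 -30.5] bow lower far (z=-1.5+) [15.1 -0.3  0. ]
bow L/R top [ 15.6  -4.7 -30.5] [ 15.6   4.1 -30.5]
collar far top z-1.5 [14.1 -0.5  1.5] blade bottom [ 5.1 -0.4 31.5] [ 4.2 -3.2 31.5] [ 4.2  2.3 31.5]
```

The slot and blade line up to within 1 mm, so I'll go straight down.

Emit:
jog_arm([
  [0,0,0,0,0,15,5],
  [0,0,0,0,0,22,5],
  [0,0,0,0,0,25,5],
  [0,0,0,0,0,28,5],
  [0,0,0,0,0,31,5],
  [0,0,0,0,0,33,5],
  [0,0,0,0,0,33,5],
  [0,0,0,0,0,33,5],
])

```text
t: 11.52
eef_pos: [0.6724, -0.1615, 0.1028]
tool_rot: [0.0, 0.956, -0.294, 0.0]
contact_force: [-0.0, 0.7, -0.4]
gripper_width: 0.108
grasp_force: 60.4
```

In the slot with no force. Pushing home.

Emit:
jog_arm([
  [0,0,0,0,0,5,5],
  [0,0,0,0,0,9,5],
  [0,0,0,0,0,12,5],
  [0,0,0,0,0,14,5],
  [0,0,0,0,0,15,5],
  [0,0,0,0,0,16,5],
  [0,0,0,0,0,16,5],
  [0,0,0,0,0,16,5],
])

```text
t: 12.52
eef_pos: [0.6723, -0.1615, 0.0875]
tool_rot: [-0.0, 0.956, -0.294, 0.0]
contact_force: [-2.4, 1.5, 4.7]
gripper_width: 0.108
grasp_force: 61.4
```

Emit:
jog_arm([
  [0,0,-0.1,0,-0.1,0.3,5],
  [0,0,-0.2,0,-0.2,0.3,5],
  [0,0,-0.3,0.1,-0.3,0.3,5],
  [0,0,-0.4,0.1,-0.4,0.3,5],
  [0,0,-0.5,0.1,-0.55,0.3,5],
  [0,0,-0.6,0.1,-0.65,0.3,5],
  [0,0,-0.7,0.1,-0.75,0.3,5],
  [0,0,-0.8,0,-0.9,0.3,5],
  [0,0,-0.9,0,-1.0,0.3,5],
  [0,0,-1.0,-0.1,-1.1,0.3,5],
], grip_force=100)

```text
t: 13.78
eef_pos: [0.6737, -0.159, 0.0876]
tool_rot: [-0.001, 0.979, 0.202, 0.001]
contact_force: [-0.8, 4.5, 6.5]
gripper_width: 0.096
grasp_force: 97.8
```

Emit:
jog_arm([
  [0,0,-0.05,0,0,0,5],
  [0,0,-0.1,0,-0.1,0,5],
  [0,0,-0.15,0,-0.1,0,5],
  [0,0,-0.2,0,-0.2,0,5],
])

```text
t: 14.28
eef_pos: [0.6734, -0.1585, 0.0876]
tool_rot: [-0.001, 0.955, 0.298, 0.001]
contact_force: [-2.1, 5.3, 8.0]
gripper_width: 0.096
grasp_force: 98.0
```

Run:
```python
from h import *
o,r,p=obs(); y=r.as_matrix()[:,1]; print(p,np.arctan2(y[1],y[0])+np.pi/2,o['torque'],o['contact_force'],o['q'])
```

```text
[ 0.67344798 -0.15848277  0.08756195] 0.6050750181340913 [ 1.12357568  0.57048933 -0.10908476] [-2.0928197   5.34008154  7.9601171 ] [-0.25786796  0.73301004  0.60872078  1.65247666 -0.50636214  0.91827874
 -0.42095188]
```

Emit:
jog_arm([
  [0,0,-0.05,0,0,0,5],
  [0,0,-0.1,0,-0.1,0,5],
  [0,0,-0.1,0,-0.1,0,5],
])

```text
t: 14.65
eef_pos: [0.6734, -0.1582, 0.0876]
tool_rot: [-0.001, 0.939, 0.345, 0.001]
contact_force: [-3.1, 4.7, 7.9]
gripper_width: 0.101
grasp_force: 97.9
```

Run:
```python
from h import *
o,r,p=obs(); y=r.as_matrix()[:,1]; print(np.arctan2(y[1],y[0])+np.pi/2,o['torque'])
```

```text
0.7042721510632509 [ 1.1520101   0.58893533 -0.0818436 ]
```

Emit:
jog_arm([
  [0,0,-0.05,0,0,0,5],
  [0,0,-0.1,0,0,0,5],
  [0,0,-0.15,0,0,0,5],
  [0,0,-0.15,0,0,0,5],
])

```text
t: 15.15
eef_pos: [0.6731, -0.1579, 0.0875]
tool_rot: [-0.002, 0.91, 0.414, 0.001]
contact_force: [-3.9, 6.1, 9.4]
gripper_width: 0.098
grasp_force: 98.1
```

Run:
```python
from h import *
o,r,p=obs(); y=r.as_matrix()[:,1]; print(np.arctan2(y[1],y[0])+np.pi/2,o['torque'],o['contact_force'])
c=cam('top','t1.png'); find(c,'drawer_mid',.012);find(c,'cabinet',0,k=1)
for n in '123':
    find(c,f'cassette{n}_mid',.02,k=4) if n=='1' else None
```

```text
0.8542598388971646 [1.33277139 0.84103768 0.01633564] [-3.94725562  6.0895479   9.39571973]
drawer_mid tip_of [360.4 208.5] 0.57 [ 0.5618 -0.1472  0.012 ]
cabinet tip_of [259.5 178.7] 0.34 [0.6516 0.13   0.    ]
cassette1_mid tip_of [394.3 210.3] 0.73 [ 0.5544 -0.2377  0.02  ]
```

View pics/t1.png

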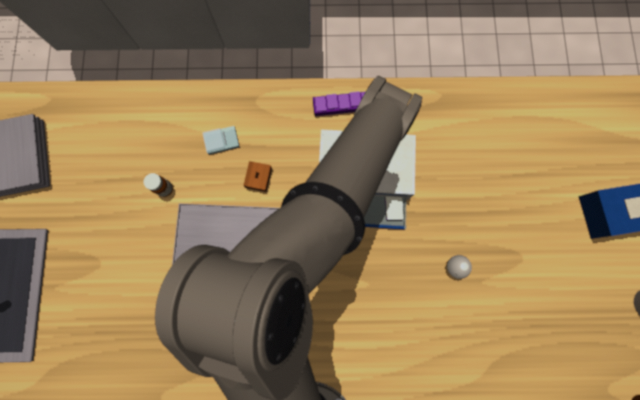

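The drawer is coming out, with one cassette visible at (395,210). I'm turning a touch more to confirm the stop.

Emit:
jog_arm([
  [0,0,-0.05,0,0,0,5],
  [0,0,-0.1,0,0,0,5],
  [0,0,-0.1,0,0,0,5],
])

```text
t: 15.72
eef_pos: [0.6727, -0.158, 0.0875]
tool_rot: [-0.002, 0.889, 0.459, 0.001]
contact_force: [-3.9, 5.5, 9.8]
gripper_width: 0.1
grasp_force: 98.3
```

Run:
```python
from h import *
o,r,p=obs(); y=r.as_matrix()[:,1]; print(np.arctan2(y[1],y[0])+np.pi/2,o['torque'],o['contact_force'])
```

```text
0.9534195170728043 [ 1.31895068  1.14743353 -0.27996797] [-3.93486496  5.50568202  9.79962286]
```

Torque rose to 0.28 N m, so that's the stop. Releasing and lifting off.

Emit:
jog_arm([
  [0,0,0,0,0,0,14],
  [0,0,0,0,0,0,25],
  [0,0,0,0,0,0,40],
  [0,0,0,0,0,0,40],
  [0,0,0,0,0,-10,40],
  [0,0,0,0,0,-40,40],
  [0,0,0,0,0,-90,40],
  [0,0,0,0,0,-120,40],
  [0,0,0,0,0,-120,40],
])

```text
t: 16.85
eef_pos: [0.6745, -0.1611, 0.2103]
tool_rot: [0.002, 0.889, 0.458, 0.003]
contact_force: [0.3, -0.4, -0.2]
gripper_width: 0.464
grasp_force: 0.0
```

Run:
```python
from h import *
c=cam('wrist'); o,r,p=obs();print(p,o['q'][6])
find(c,'key_bow',.102)
for m,s,ce in mask(c,red,60): print(s,rect(m,c,.118))
go([.47,-.15,.30],yaw=-np.pi/2)
```

```text
[ 0.67336867 -0.16051163  0.20797955] -0.18955460088504905
key_bow tip_of [314.4 194.9] 0.7 [ 0.677  -0.1595  0.102 ]
[306 184  13  23 215] (array([ 677.7, -154.2]), array([19.4,  8.8]), 0.819)
dturn [-0.    -0.     0.953] dmm [-109.2 -171.   -93.6]
```

The bow's axis reads 0.82 rad, so the key turned about 1.41 rad. Next I'll look over the drawer with the camera on the robot side.

Run:
```python
from h import *
go([.46,-.15,.30],yaw=np.pi/2)
```

```text
dturn [ 0.    -0.    -2.189] dmm [-115.  -179.1  -93.6]
```

Emit:
jog_arm([
  [0,0,-0.17,0,0,-40,70],
  [0,0,-0.34,-30,-30,-80,70],
  [0,0,-0.51,-60,-70,-92,70],
  [0,0,-0.68,-90,-120,-92,70],
  [0,0,-0.85,-115,-179,-92,70],
  [0,0,-1.02,-115,-179,-92,70],
  [0,0,-1.19,-115,-179,-92,70],
  [0,0,-1.36,-115,-179,-92,70],
  [0,0,-1.53,-115,-179,-92,70],
  [0,0,-1.7,-115,-179,-92,70],
])

```text
t: 18.2
eef_pos: [0.4594, -0.1499, 0.2971]
tool_rot: [-0.001, 0.239, 0.971, -0.0]
contact_force: [0.5, -0.0, -0.1]
gripper_width: 0.82
grasp_force: 0.0
```

Emit:
jog_arm([
  [0,0,-0.16,0,0,0,70],
  [0,0,-0.32,0,0,0,70],
  [0,0,-0.489,0,0,0,70],
  [0,0,-0.489,0,0,0,70],
  [0,0,-0.489,0,0,0,70],
])

```text
t: 18.82
eef_pos: [0.4599, -0.1501, 0.2977]
tool_rot: [-0.001, 0.002, 1.0, 0.0]
contact_force: [0.1, -0.4, 0.3]
gripper_width: 0.821
grasp_force: 0.0
```

Run:
```python
from h import *
c=cam('wrist','d1.png'); o,r,p=obs();print(o['t'],p,o['q'])
find(c,'drawer_mid',.012,k=1);find(c,'cabinet',0,k=1);find(c,'key_bow',.102,k=1);find(c,'keyway',.08,k=1)
find(c,'cassette1_mid',.02,k=4);find(c,'cassette1','.02' and .02,'spot_in',k=4)
```

```text
18.875 [ 0.45994631 -0.15013268  0.29790275] [-0.18364546  0.08664601  0.40003077  1.93524661 -0.03716397  1.12773548
  1.79937952]
drawer_mid tip_of [315.6 190.3] 0.86 [ 0.5053 -0.1499  0.012 ]
cabinet tip_of [311.4 240.5] 0.95 [ 0.5951 -0.157   0.    ]
key_bow tip_of [310.7 320. ] 0.98 [ 0.6682 -0.1571  0.102 ]
keyway tip_of [312.1 238.2] 0.65 [ 0.5534 -0.1548  0.08  ]
cassette1_mid tip_of [264.  186.9] 0.73 [ 0.4976 -0.2269  0.02  ]
cassette1 spot_in [260.5 186.8] 0.76 [ 0.4975 -0.2321  0.02  ]
cassette1 spot_in [369.3 191.7] 0.6 [ 0.5054 -0.0693  0.02  ]
```

View pics/d1.png

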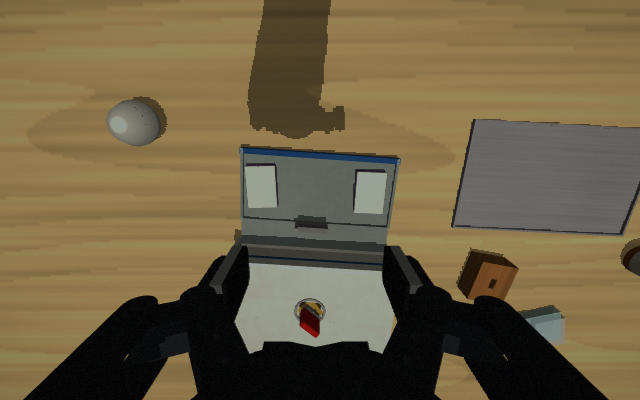

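The drawer is fully out and holds two cassettes, at (261,186) and (370,192), both white side up. I'll measure them.

```bash
cat >> h.py <<'E'
def whites(c,z=.028,lo=300,vmin=140,smax=70):
    "pale blobs of cassette size"
    for m,s,ce in mask(c,lambda h,s,v:(v>vmin)&(s<smax),lo):
        q=rect(m,c,z)
        if 35<min(q[1])<60 and 50<max(q[1])<85: print('blob',np.round(ce,1),s[4],q)
E
python3 - <<'E'
from h import *
c=cam('wrist')
I=np.array(c['pixels']);print(I[186,261],I[192,370],I[200,310],I[170,310])
for v in (140,155,165,175): print(v); whites(c,vmin=v)
E
```

```text
[155 163 148] [154 163 149] [ 96 102  93] [93 99 90]
140
blob [260.7 185.8] 1191 (array([ 495.5, -230.2]), array([62.1, 42.4]), 0.018)
blob [369.8 191.9] 1161 (array([505.1, -69.9]), array([42.3, 62.2]), -0.043)
155
blob [260.5 185.9] 1162 (array([ 495.9, -230.4]), array([61.1, 41.6]), 0.014)
blob [369.9 192. ] 1134 (array([505.2, -69.8]), array([41.8, 61.6]), -0.045)
165
175
```

Run:
```python
from h import *
Rt=down(np.pi/2-.045)*R.from_euler('y',-.17)
go([.488,-.0692,.08],Rt=Rt); 
a=R.from_euler('y',-.17)
print('then down in that frame for 64mm:',(Rt.inv().apply([0,0,-64.])).round(1))
```

```text
dturn [ 0.004 -0.17   0.045] dmm [-27.7  81.  218.4]
then down in that frame for 64mm: [10.8 -0.  63.1]
```

Emit:
jog_arm([
  [0,-0.1,0.045,-10,30,50,56],
  [0,-0.17,0.045,-20,60,100,56],
  [0,-0.17,0.045,-27.7,81,150,56],
  [0,-0.17,0.045,-27.7,81,195,56],
  [0,-0.17,0.045,-27.7,81,218,56],
  [0,-0.17,0.045,-27.7,81,218,56],
  [0,-0.17,0.045,-27.7,81,218,56],
])

```text
t: 20.1
eef_pos: [0.4887, -0.0694, 0.0813]
tool_rot: [0.086, 0.023, 0.996, 0.0]
contact_force: [-0.6, -0.5, -0.3]
gripper_width: 0.657
grasp_force: 0.0
```

Run:
```python
from h import *
c=cam('wrist','d2.png');o,r,p=obs();print(p,o['gripper_width'])
whites(c);find(c,'cassette1_mid',.02,k=3)
go([.488,-.0692,.016])
```

```text
[ 0.48898691 -0.06935408  0.0816398 ] 0.6582486279902006
blob [ 93.4 219.2] 4422 (array([ 494.9, -228.8]), array([62.5, 42.8]), 0.018)
blob [315.5 222.2] 4243 (array([504.3, -69.5]), array([42.8, 62.5]), -0.041)
cassette1_mid tip_of [100.7 219.9] 0.78 [ 0.4975 -0.2309  0.02  ]
dturn [0. 0. 0.] dmm [12.2 -0.2 64.6]
```

View pics/d2.png

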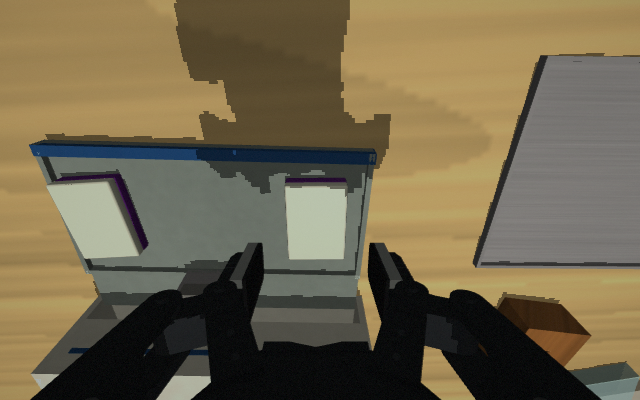

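The right cassette, at (316,220), is centred between the fingers. Descending and gripping.

Emit:
jog_arm([
  [0,0,0,7,0,35,55],
  [0,0,0,11,0,55,55],
  [0,0,0,12,0,64,55],
  [0,0,0,12,0,64,55],
  [0,0,0,12,0,64,46],
  [0,0,0,12,0,64,38],
  [0,0,0,12,0,64,38],
  [0,0,0,12,0,64,38],
], grip_force=60)

```text
t: 21.2
eef_pos: [0.4878, -0.069, 0.0166]
tool_rot: [0.086, 0.022, 0.996, 0.0]
contact_force: [-2.5, -0.1, 8.2]
gripper_width: 0.495
grasp_force: 60.3
```

Emit:
jog_arm([
  [0,0,0,-5,0,-30,38],
  [0,0,0,-15,0,-80,38],
  [0,0,0,-25,0,-140,38],
  [0,0,0,-38,0,-220,38],
  [0,0,0,-38,0,-220,38],
])

```text
t: 21.82
eef_pos: [0.4891, -0.0699, 0.2435]
tool_rot: [0.089, 0.023, 0.996, 0.001]
contact_force: [-0.6, 0.4, -1.2]
gripper_width: 0.491
grasp_force: 61.7
```

Run:
```python
from h import *
o,r,p=obs();print(p,o['gripper_width'],o['grasp_force'],o['q'])
go([.48,.06,.24],Rt=down(0))
go([.48,.06,.24],Rt=down(0)*R.from_euler('y',1.4))
```

```text
[ 0.48906254 -0.06993681  0.24351583] 0.4906242752967247 61.6917622089386 [-0.36564099  0.05841676  0.40257891  2.10826382 -0.03699814  0.80178756
  1.58319455]
dturn [0.14  0.138 1.521] dmm [ 15.4 129.4   1.5]
dturn [-0.95   1.231  1.366] dmm [ 15.4 129.4   1.5]
```

Emit:
jog_arm([
  [0.014,0.014,0.16,4,30,0,38],
  [0.028,0.028,0.32,8,60,0,38],
  [0.042,0.042,0.48,12,90,0,38],
  [0.056,0.056,0.64,15,129,0,38],
  [0.07,0.07,0.8,15,129,0,38],
  [0.084,0.084,0.96,15,129,0,38],
  [0.1,0.1,1.12,15,129,0,38],
  [0.115,0.115,1.28,15,129,0,38],
  [0.13,0.13,1.44,15,129,0,38],
  [0.14,0.138,1.521,15,129,0,38],
])

```text
t: 23.08
eef_pos: [0.4781, 0.0596, 0.2371]
tool_rot: [-0.003, 0.708, 0.706, -0.003]
contact_force: [-0.9, 0.1, -0.6]
gripper_width: 0.494
grasp_force: 61.6
```

Emit:
jog_arm([
  [0,0.18,0,0,0,0,38],
  [0,0.36,0,0,0,0,38],
  [0,0.54,0,0,0,0,38],
  [0,0.72,0,0,0,0,38],
  [0,0.9,0,0,0,0,38],
  [0,1.05,0,0,0,0,38],
  [0,1.2,0,0,0,0,38],
  [0,1.35,0,0,0,0,38],
  [0,1.4,0,0,0,0,38],
  [0,1.4,0,0,0,0,38],
])

```text
t: 24.32
eef_pos: [0.4781, 0.0598, 0.2361]
tool_rot: [-0.457, 0.543, 0.54, 0.452]
contact_force: [0.3, -0.4, 0.6]
gripper_width: 0.494
grasp_force: 61.7
```

Run:
```python
from h import *
o,r,p=obs();print(p,o['gripper_width'],o['grasp_force'],np.round(o['q'],2));print(r.as_matrix().round(2))
```

```text
[0.47808159 0.05976082 0.23612869] 0.4938301510553658 61.702165603637695 [ 0.18  0.68  0.26  2.03 -1.21  1.71  1.21]
[[ 0.01  1.   -0.  ]
 [ 0.17  0.    0.99]
 [ 0.98 -0.01 -0.17]]
```

Run:
```python
from h import *
Rt=down(0)*R.from_euler('y',1.4)
go([.485,.29,.12],Rt=Rt)
```

```text
dturn [-0.002  0.002 -0.009] dmm [-74.6   8.1 246.8]
```

Emit:
jog_arm([
  [0,0,0,7,2,45,38],
  [0,0,0,14,4,90,38],
  [0,0,0,22,6,135,38],
  [0,0,0,10,8,180,38],
  [0,0,0,-10,8,220,38],
  [0,0,0,-40,8,240,38],
  [0,0,0,-75,8,247,38],
  [0,0,0,-75,8,247,38],
  [0,0,0,-75,8,247,38],
])

```text
t: 25.45
eef_pos: [0.4855, 0.2905, 0.1215]
tool_rot: [-0.457, 0.542, 0.54, 0.453]
contact_force: [0.6, -0.1, 0.6]
gripper_width: 0.495
grasp_force: 61.7
```

Run:
```python
from h import *
o,r,p=obs();print(p,o['grasp_force'],np.round(o['q'],2));print(r.as_matrix().round(2))
Rt=down(0)*R.from_euler('y',1.4)
go([.485,.29,.056],Rt=Rt)
c=cam('scene','s1.png')
cv2.imwrite('pics/s1c.png',cv2.resize(cv2.cvtColor(np.array(c['pixels']),cv2.COLOR_RGB2BGR)[50:270,240:500],(780,660)[:2] if 0 else (700,592)))
```

```text
[0.48547823 0.29051778 0.12154185] 61.70841336250305 [ 0.45  0.95 -0.62  2.09 -1.35  0.93  1.29]
[[ 0.01  1.   -0.  ]
 [ 0.17  0.    0.99]
 [ 0.99 -0.01 -0.17]]
dturn [-0.002  0.002 -0.006] dmm [-64.7  -0.1  10.8]
```

View pics/s1c.png

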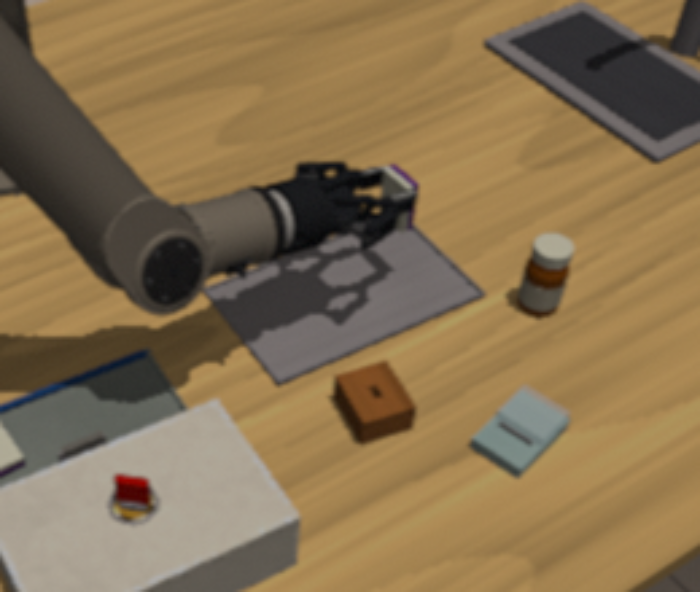

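The cassette is held upright at crop (405,195), with the white face toward the palm. I'm lowering it into the tray.

Emit:
jog_arm([
  [0,0,0,-25,0,4,38],
  [0,0,0,-45,0,8,38],
  [0,0,0,-58,0,10,38],
  [0,0,0,-62,0,10.5,38],
  [0,0,0,-64.7,0,10.8,38],
  [0,0,0,-64.7,0,10.8,38],
  [0,0,0,-64.7,0,10.8,38],
])

```text
t: 26.38
eef_pos: [0.4846, 0.2899, 0.0551]
tool_rot: [-0.457, 0.543, 0.539, 0.453]
contact_force: [0.3, 0.3, -0.1]
gripper_width: 0.499
grasp_force: 61.7
```

Run:
```python
from h import *
o,r,p=obs();print(p,o['contact_force'],np.round(o['q'],2));print(r.as_matrix().round(2)); go([.485,.29,.05])
```

```text
[0.48464104 0.28993399 0.0550995 ] [ 0.25671924  0.27119503 -0.05570438] [ 0.43  1.09 -0.59  2.06 -1.34  0.91  1.38]
[[ 0.01  1.   -0.  ]
 [ 0.17  0.    0.99]
 [ 0.99 -0.01 -0.17]]
dturn [0. 0. 0.] dmm [-5.   0.4  0.9]
```

Descend in 1 mm steps until contact.

Emit:
jog_arm([
  [0,0,0,-1,0,0.2,38],
  [0,0,0,-2,0,0.4,38],
  [0,0,0,-3,0,0.5,38],
  [0,0,0,-3,0,0.5,38],
])

```text
t: 26.88
eef_pos: [0.4845, 0.29, 0.0519]
tool_rot: [-0.458, 0.543, 0.539, 0.453]
contact_force: [0.5, -0.5, 1.8]
gripper_width: 0.498
grasp_force: 61.9
```

Emit:
jog_arm([
  [0,0,0,-0.3,0,0,46],
  [0,0,0,-0.3,0,0,54],
  [0,0,0,-0.3,0,0,64],
  [0,0,0,-0.3,0,0,64],
  [0,0,0,0,0,-15,64],
  [0,0,0,5,0,-40,64],
  [0,0,0,15,0,-80,64],
  [0,0,0,30,0,-110,64],
  [0,0,0,60,0,-110,64],
  [0,0,0,90,0,-110,64],
])

```text
t: 28.12
eef_pos: [0.4857, 0.1954, 0.1598]
tool_rot: [-0.457, 0.544, 0.539, 0.453]
contact_force: [0.5, 0.4, 0.0]
gripper_width: 0.745
grasp_force: 0.0
```

Run:
```python
from h import *
o,r,p=obs();print(p,np.round(o['q'],2))
c=cam('wrist');find(c,'cassette1_mid',.035,k=3);find(c,'cassette1_mid',.035,'spot_in',k=3)
go([.485,.20,.20],Rt=down(0))
c=cam('scene','s2.png')
cv2.imwrite('pics/s2c.png',cv2.resize(cv2.cvtColor(np.array(c['pixels']),cv2.COLOR_RGB2BGR)[50:270,240:500],(700,592)))
```

```text
[0.48567006 0.19539246 0.15983156] [ 0.56  0.84 -0.53  2.08 -1.2   1.11  1.16]
dturn [-0.005 -1.398 -0.004] dmm [40.  -0.8 -3.1]
```

View pics/s2c.png

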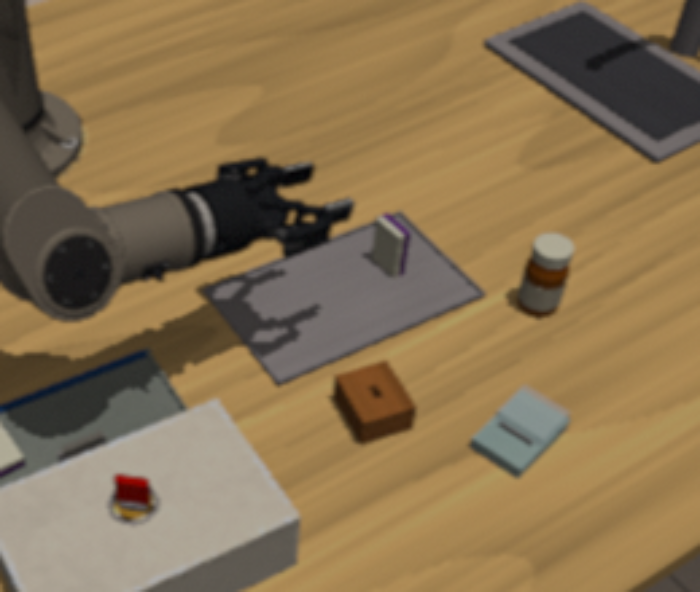

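The cassette stands free at crop (392,245), white face toward the drawer. Next I'll turn the tool down, close the fingers and push it over from the far (+y) side.

Emit:
jog_arm([
  [0,-0.18,0,40,0,-3,30],
  [0,-0.36,0,40,0,-3,10],
  [0,-0.54,0,40,0,-3,0],
  [0,-0.72,0,40,0,0,0],
  [0,-0.9,0,45,0,30,0],
  [0,-1.08,0,50,0,60,0],
  [0,-1.26,0,55,0,90,0],
  [0,-1.398,0,63,0,127,0],
  [0,-1.398,0,63,0,127,0],
  [0,-1.398,0,63,0,127,0],
])

```text
t: 29.58
eef_pos: [0.4845, 0.3347, 0.1982]
tool_rot: [-0.004, 0.705, 0.709, -0.003]
contact_force: [0.2, -0.5, -0.4]
gripper_width: -0.0
grasp_force: 0.0
```

Run:
```python
from h import *
o,r,p=obs();print(p,np.round(o['q'],2),o['gripper_width'])
c=cam('wrist');find(c,'cassette1_mid',.035,k=3);find(c,'cassette1_mid',.035,'spot_in',k=3)
go([.487,.325,.055],Rt=down(0));go([.487,.265,.055],Rt=down(0))
```

```text
[0.48454222 0.33474235 0.19817237] [-0.58  0.38 -0.16  1.79  0.07  0.99 -0.76] -7.116936211137135e-05
dturn [-0.01   0.    -0.003] dmm [ -4.8   2.  143.5]
dturn [-0.01   0.    -0.003] dmm [-64.8   2.2 143.5]
```

Emit:
jog_arm([
  [0,0,0,0,2,60,0],
  [0,0,0,0,2,110,0],
  [0,0,0,0,2,143,0],
  [0,0,0,-12,2,143,0],
  [0,0,0,-24,2,143,0],
  [0,0,0,-34,2,143,0],
  [0,0,0,-44,2,143,0],
  [0,0,0,-54,2,143,0],
  [0,0,0,-60,2,143,0],
  [0,0,0,-60,2,143,0],
])

```text
t: 30.98
eef_pos: [0.4866, 0.2724, 0.0564]
tool_rot: [-0.003, 0.707, 0.707, -0.003]
contact_force: [-1.1, -0.3, -0.3]
gripper_width: 0.001
grasp_force: 0.0
```

Emit:
jog_arm([
  [0,0,0,0,0,-40,0],
  [0,0,0,0,0,-90,20],
  [0,0,0,0,0,-140,40],
  [0,0,0,0,0,-180,56],
  [0,0,0,0,0,-180,56],
])

```text
t: 31.6
eef_pos: [0.4897, 0.2746, 0.24]
tool_rot: [-0.003, 0.707, 0.708, 0.001]
contact_force: [0.3, 0.7, -0.5]
gripper_width: 0.656
grasp_force: 0.0
```

```bash
cat >> h.py <<'E'
def purples(c,z=.019):
    for m,s,ce in mask(c,lambda h,s,v:(h>125)&(h<160)&(s>80)&(v>40),100): print('purple',np.round(ce,1),s[4],rect(m,c,z))
E
python3 - <<'E'
from h import *
o,r,p=obs();print(o['t'],p,np.round(o['q'],2))
c=cam('wrist','p1.png');find(c,'cassette1_mid',.011,k=3);purples(c)
c=cam('top');find(c,'cassette1_mid',.02,k=3);purples(c)
go([.46,-.23,.30],Rt=down(np.pi/2)*R.from_euler('y',-.17))
E
```

```text
31.6 [0.489668   0.2746092  0.24003758] [-0.48  0.29 -0.17  1.81  0.05  1.04 -0.67]
purple [311.8 192.3] 1048 (array([485.8, 245.3]), array([42.8, 62.7]), -1.556)
cassette1_mid tip_of [394.6 233.7] 0.64 [ 0.4911 -0.2355  0.02  ]
purple [354.7 101. ] 1421 (array([ 872. , -140.7]), array([ 53.2, 238.4]), -1.465)
purple [215.3 239.3] 289 (array([483.5, 242.6]), array([64.5, 42.5]), 1.558)
dturn [-0.142 -0.141 -1.565] dmm [-502.5  -28.3  -64.6]
```

View pics/p1.png

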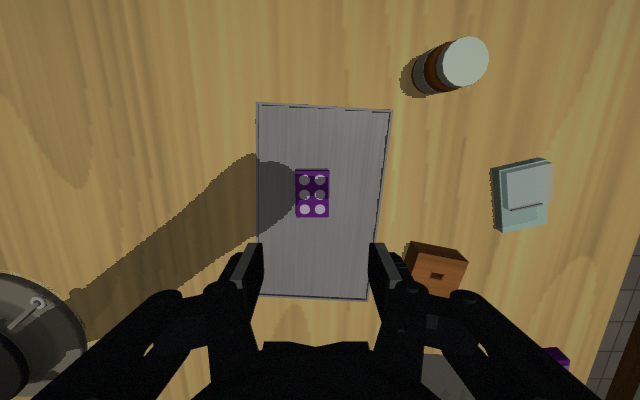

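The first cassette lies flat, purple up, in the tray at (312,192), about (0.485, 0.244). Now the second.

Emit:
jog_arm([
  [-0.014,-0.014,-0.156,-60,0,-10,56],
  [-0.028,-0.028,-0.313,-120,-5,-20,56],
  [-0.042,-0.042,-0.47,-180,-10,-30,56],
  [-0.056,-0.056,-0.626,-240,-10,-40,56],
  [-0.07,-0.07,-0.78,-300,-15,-40,56],
  [-0.085,-0.085,-0.94,-360,-15,-40,56],
  [-0.1,-0.1,-1.1,-420,-15,-40,56],
  [-0.114,-0.114,-1.25,-480,-15,-30,56],
  [-0.128,-0.128,-1.41,-503,-15,-10,56],
  [-0.142,-0.141,-1.565,-503,-13,60,56],
])

```text
t: 33.05
eef_pos: [0.4763, -0.2316, 0.191]
tool_rot: [0.087, 0.016, 0.996, -0.001]
contact_force: [1.4, 0.4, -1.4]
gripper_width: 0.655
grasp_force: 0.0
```

Run:
```python
from h import *
c=cam('wrist','d3.png');o,r,p=obs();print(p,np.round(o['q'],2))
whites(c)
go([.478,-.2303,.09],Rt=down(np.pi/2+.018)*R.from_euler('y',-.17))
```

```text
[ 0.46927373 -0.22952545  0.18098496] [ 0.29  0.22  0.09  2.08 -0.12  0.7   2.02]
blob [316.5 169.7] 2178 (array([ 495.1, -230.7]), array([62.4, 42.7]), 0.018)
blob [434.7 359.8] 498 (array([822.2, -57. ]), array([80. , 39.5]), 0.531)
dturn [-0.002 -0.011 -0.038] dmm [ 5.8 -1.  91.2]
```

Emit:
jog_arm([
  [0,0,-0.03,6,-1,45,56],
  [0,0,-0.03,6,-1,90,56],
  [0,0,-0.03,6,-1,90,56],
  [0,0,-0.03,6,-1,90,56],
  [0,0,-0.03,6,-1,90,56],
])

```text
t: 33.72
eef_pos: [0.4849, -0.2289, 0.1024]
tool_rot: [0.086, 0.002, 0.996, -0.001]
contact_force: [0.9, 0.1, 1.3]
gripper_width: 0.655
grasp_force: 0.0
```

Run:
```python
from h import *
c=cam('wrist','d4.png');o,r,p=obs();print(p)
whites(c)
go([.478,-.2303,.016],Rt=down(np.pi/2+.018)*R.from_euler('y',-.17))
```

```text
[ 0.48479125 -0.22892089  0.10231855]
blob [313.  202.4] 3746 (array([ 495. , -230.8]), array([62.3, 42.9]), 0.016)
dturn [-0.005  0.002 -0.021] dmm [21.5 -1.3 83.9]
```

Emit:
jog_arm([
  [-0.005,0,-0.02,12,-1.6,40,55],
  [-0.005,0,-0.02,19,-1.6,70,55],
  [-0.005,0,-0.02,21.5,-1.6,84,55],
  [-0.005,0,-0.02,21.5,-1.6,84,55],
  [-0.005,0,-0.02,21.5,-1.6,84,55],
  [-0.005,0,-0.02,21.5,-1.6,84,46],
  [-0.005,0,-0.02,21.5,-1.6,84,38],
  [-0.005,0,-0.02,21.5,-1.6,84,38],
  [-0.005,0,-0.02,21.5,-1.6,84,38],
], grip_force=60)

```text
t: 34.9
eef_pos: [0.4783, -0.2317, 0.0159]
tool_rot: [0.086, -0.008, 0.996, 0.0]
contact_force: [-2.2, -0.5, 11.0]
gripper_width: 0.498
grasp_force: 63.2
```

Emit:
jog_arm([
  [0,0,0,-5,0,-30,38],
  [0,0,0,-15,0,-80,38],
  [0,0,0,-25,0,-140,38],
  [0,0,0,-38,0,-220,38],
  [0,0,0,-38,0,-220,38],
])

```text
t: 35.52
eef_pos: [0.4791, -0.2312, 0.2425]
tool_rot: [0.088, -0.009, 0.996, -0.0]
contact_force: [0.3, -0.2, -0.5]
gripper_width: 0.496
grasp_force: 61.6
```

Run:
```python
from h import *
o,r,p=obs();print(p,np.round(o['q'],2))
go([.485,.05,.24],Rt=down(0))
```

```text
[ 0.47909747 -0.23124432  0.24251519] [ 0.28  0.15  0.1   2.   -0.11  0.83  2.04]
dturn [0.139 0.139 1.583] dmm [-10.1 281.1   3.8]
```

Emit:
jog_arm([
  [0.014,0.014,0.16,-2,40,0,38],
  [0.028,0.028,0.32,-4,80,0,38],
  [0.042,0.042,0.48,-6,120,0,38],
  [0.056,0.056,0.64,-8,160,0,38],
  [0.07,0.07,0.8,-10,200,2,38],
  [0.084,0.084,0.96,-10,240,4,38],
  [0.1,0.1,1.12,-10,281,4,38],
  [0.114,0.114,1.28,-10,281,4,38],
  [0.128,0.128,1.44,-10,281,4,38],
  [0.139,0.139,1.583,-10,281,4,38],
])

```text
t: 36.78
eef_pos: [0.4829, 0.0509, 0.2357]
tool_rot: [-0.004, 0.709, 0.706, -0.002]
contact_force: [0.5, 0.0, -0.7]
gripper_width: 0.495
grasp_force: 61.5
```

Emit:
jog_arm([
  [0,0.18,0,0,0,0,38],
  [0,0.36,0,0,0,0,38],
  [0,0.54,0,0,0,0,38],
  [0,0.72,0,0,0,0,38],
  [0,0.9,0,0,0,0,38],
  [0,1.05,0,0,0,0,38],
  [0,1.2,0,0,0,0,38],
  [0,1.35,0,0,0,0,38],
  [0,1.4,0,0,0,0,38],
  [0,1.4,0,0,0,0,38],
])

```text
t: 38.02
eef_pos: [0.4829, 0.0508, 0.2349]
tool_rot: [-0.458, 0.542, 0.539, 0.453]
contact_force: [0.0, 0.2, -0.8]
gripper_width: 0.492
grasp_force: 61.6
```

Run:
```python
from h import *
o,r,p=obs();print(p,o['grasp_force'],np.round(o['q'],2));print(r.as_matrix().round(2))
c=cam('top');purples(c)
go([.485,.19,.12],Rt=down(0)*R.from_euler('y',1.4))
```

```text
[0.48292349 0.05077652 0.23488684] 61.594605445861816 [ 0.45  0.67 -0.06  2.   -1.12  1.57  1.11]
[[ 0.01  1.   -0.  ]
 [ 0.17  0.    0.99]
 [ 0.99 -0.01 -0.17]]
purple [354.8 101.1] 1435 (array([ 871.6, -140.8]), array([ 53.6, 238.3]), -1.469)
purple [215.7 239.2] 269 (array([483.5, 242.6]), array([64.5, 42.5]), 1.558)
dturn [-0.002 -0.    -0.007] dmm [-90.3   2.9 156.6]
```

Emit:
jog_arm([
  [0,0,0,0,2,45,38],
  [0,0,0,0,3,90,38],
  [0,0,0,-30,3,130,38],
  [0,0,0,-65,3,152,38],
  [0,0,0,-90,3,157,38],
  [0,0,0,-120,3,162,38],
  [0,0,0,-145,3,166,38],
  [0,0,0,-153,3,167,38],
  [0,0,0,-153,3,167,38],
  [0,0,0,-153,3,167,38],
])

```text
t: 39.33
eef_pos: [0.485, 0.1899, 0.0576]
tool_rot: [-0.458, 0.541, 0.539, 0.454]
contact_force: [0.2, -0.6, -0.4]
gripper_width: 0.492
grasp_force: 61.6
```

Emit:
jog_arm([
  [0,0,0,-1,0,0.2,38],
  [0,0,0,-2,0,0.4,38],
  [0,0,0,-3,0,0.5,38],
  [0,0,0,-3,0,0.5,38],
])

```text
t: 39.83
eef_pos: [0.4845, 0.1897, 0.0533]
tool_rot: [-0.458, 0.542, 0.539, 0.454]
contact_force: [-0.0, -0.7, 0.3]
gripper_width: 0.491
grasp_force: 61.6
```

Emit:
jog_arm([
  [0,0,0,-0.7,0,0.1,38],
  [0,0,0,-1.4,0,0.2,38],
  [0,0,0,-1.4,0,0.2,38],
])

```text
t: 40.2
eef_pos: [0.4845, 0.1897, 0.0521]
tool_rot: [-0.458, 0.542, 0.539, 0.454]
contact_force: [0.8, -0.3, -0.1]
gripper_width: 0.492
grasp_force: 61.6
```

Emit:
jog_arm([
  [0,0,0,-0.6,0,0.1,38],
  [0,0,0,-1.2,0,0.2,38],
  [0,0,0,-1.2,0,0.2,38],
])

```text
t: 40.58
eef_pos: [0.4844, 0.1899, 0.052]
tool_rot: [-0.459, 0.541, 0.538, 0.455]
contact_force: [-0.7, -3.1, 5.0]
gripper_width: 0.494
grasp_force: 62.0
```

Contact made. Release and retreat.

Emit:
jog_arm([
  [0,0,0,0.5,0,0,46],
  [0,0,0,0.5,0,0,54],
  [0,0,0,0.5,0,0,64],
  [0,0,0,0.5,0,0,64],
  [0,0,0,0,0,-15,64],
  [0,0,0,5,0,-40,64],
  [0,0,0,15,0,-80,64],
  [0,0,0,30,0,-110,64],
  [0,0,0,60,0,-110,64],
  [0,0,0,90,0,-110,64],
])

```text
t: 41.82
eef_pos: [0.4855, 0.0947, 0.1586]
tool_rot: [-0.458, 0.543, 0.538, 0.454]
contact_force: [0.5, -0.1, -0.1]
gripper_width: 0.747
grasp_force: 0.0
```

Run:
```python
from h import *
c=cam('scene','s3.png');o,r,p=obs();print(p)
cv2.imwrite('pics/s3c.png',cv2.resize(cv2.cvtColor(np.array(c['pixels']),cv2.COLOR_RGB2BGR)[50:270,240:500],(700,592)))
go([.485,.235,.2],Rt=down(0))
```

```text
[0.48596421 0.09575426 0.16213622]
dturn [-0.004 -1.403 -0.003] dmm [ 60.6  -1.1 131. ]
```

View pics/s3c.png

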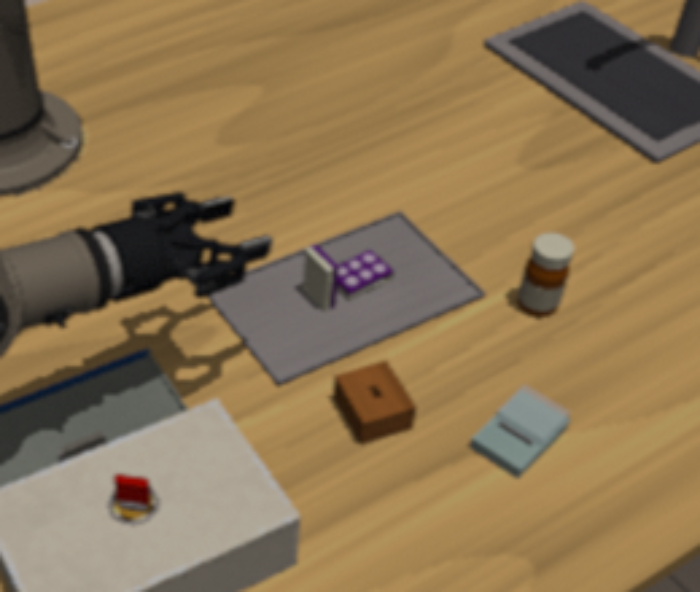

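Cassette 2 stands at crop (320,277), and cassette 1 lies purple up behind it. I'll do the same push.

Emit:
jog_arm([
  [0,-0.18,0,40,0,-3,30],
  [0,-0.36,0,40,0,-3,10],
  [0,-0.54,0,40,0,-3,0],
  [0,-0.72,0,40,0,0,0],
  [0,-0.9,0,45,0,30,0],
  [0,-1.08,0,50,0,60,0],
  [0,-1.26,0,55,0,100,0],
  [0,-1.4,0,61,0,131,0],
  [0,-1.4,0,61,0,131,0],
  [0,-1.4,0,61,0,131,0],
])

```text
t: 43.12
eef_pos: [0.4851, 0.2371, 0.1961]
tool_rot: [-0.004, 0.706, 0.709, -0.002]
contact_force: [0.5, -0.8, -0.4]
gripper_width: -0.006
grasp_force: 0.0
```

Run:
```python
from h import *
o,r,p=obs();print(p); go([.485,.23,.055],Rt=down(0));go([.485,.165,.055],Rt=down(0))
```

```text
[0.48508462 0.23708447 0.19606744]
dturn [-0.008 -0.002  0.004] dmm [ -7.4   1.  141. ]
dturn [-0.008 -0.002  0.004] dmm [-72.4   0.7 140.9]
```

Emit:
jog_arm([
  [0,0,0,0,1,60,0],
  [0,0,0,0,1,110,0],
  [0,0,0,0,1,141,0],
  [0,0,0,-12,1,141,0],
  [0,0,0,-24,1,141,0],
  [0,0,0,-34,1,141,0],
  [0,0,0,-44,1,141,0],
  [0,0,0,-54,1,141,0],
  [0,0,0,-62,1,141,0],
  [0,0,0,-62,1,141,0],
])

```text
t: 44.38
eef_pos: [0.4855, 0.1733, 0.055]
tool_rot: [-0.003, 0.707, 0.707, -0.002]
contact_force: [0.2, -0.0, -0.5]
gripper_width: 0.001
grasp_force: 0.0
```

Emit:
jog_arm([
  [0,0,0,0,0,-40,0],
  [0,0,0,0,0,-90,0],
  [0,0,0,0,0,-140,0],
  [0,0,0,0,0,-200,0],
  [0,0,0,0,0,-200,0],
  [0,0,0,0,0,-200,0],
])

```text
t: 45.12
eef_pos: [0.4866, 0.1739, 0.2546]
tool_rot: [-0.004, 0.707, 0.708, -0.002]
contact_force: [0.2, 0.2, -0.1]
gripper_width: 0.001
grasp_force: 0.0
```

Run:
```python
from h import *
c=cam('wrist');o,r,p=obs();print(o['t'],p);purples(c);find(c,'tray_floor',.003,k=1)
c=cam('scene','f.png');find(c,'drawer_mid',.012,k=1);find(c,'key_bow',.102,k=1);find(c,'keyway',.08,k=1)
for t,z in [('amber_bottle_mid',.045),('egg_pot_mid',.034),('tablet_splitter_mid',.014)]: find(c,t,z,k=1)
cv2.imwrite('pics/fc.png',cv2.resize(cv2.cvtColor(np.array(c['pixels']),cv2.COLOR_RGB2BGR)[100:320,220:500],(764,600)))
```

```text
45.175 [0.48618215 0.17355938 0.25377432]
purple [315.1 112.2] 1189 (array([486. , 243.9]), array([63.5, 43.3]), 1.567)
purple [315.  188.3] 996 (array([485.9, 146.1]), array([43.6, 62.7]), -1.566)
purple [560.8 335.5] 2465 (array([ 876.1, -106.7]), array([ 55.2, 167.1]), -1.469)
tray_floor tip_of [320.9 134.9] 0.86 [0.4935 0.2161 0.003 ]
drawer_mid tip_of [373.7 150.6] 0.74 [0.4834 0.2485 0.012 ]
key_bow tip_of [290.1 228. ] 0.68 [ 0.6653 -0.1508  0.102 ]
keyway tip_of [289.4 239.6] 0.44 [ 0.6797 -0.1628  0.08  ]
amber_bottle_mid tip_of [442.7 151.8] 0.9 [0.6288 0.3958 0.045 ]
egg_pot_mid tip_of [162.  215.5] 0.76 [ 0.3941 -0.3996  0.034 ]
tablet_splitter_mid tip_of [436.4 207.7] 0.82 [0.7658 0.2521 0.014 ]
```

View pics/fc.png

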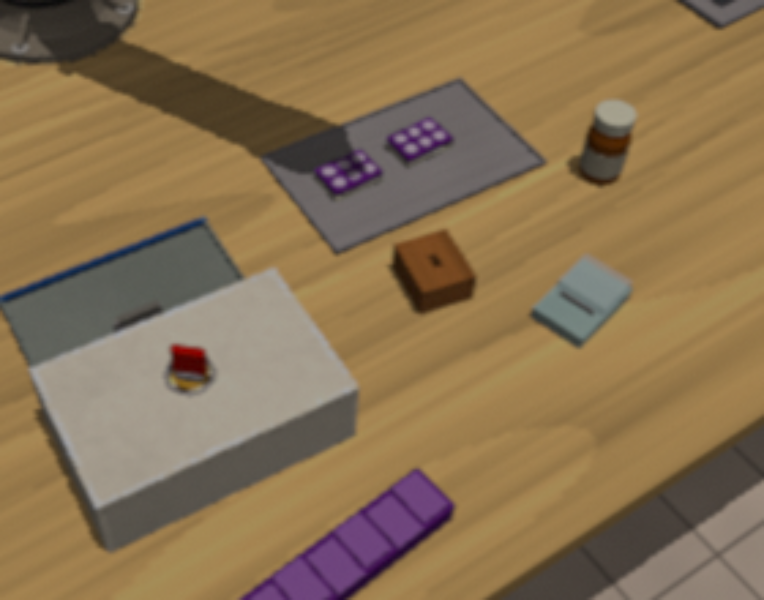

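Both cassettes lie purple up in the tray, at crop (348,172) and (420,138). The drawer is out and empty, the key is in the lock and turned, and the bystanders haven't moved.

```bash
python3 -c "
from station import bot
print(bot.hand_in())"
```

```text
the job is handed in; nothing more can be done
None
```

The job is handed in, though the hand-in gave no verdict: the key is home and turned to its stop, the drawer is out, and both cassettes present lie flat and purple side up in the tray, with the bottle, pot and splitter unmoved.

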